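# Run a fingertip along the seasoning box to shut its lids

## Task

The five orange lids of the white seasoning box stand open. Run your fingertips lightly along the row from the hinge side, starting with the left-most lid and ending with the right-most, so that they fold down one after the other in that order and all five finish fully shut. Only push with the fingers, gently: do not pick up, tip or shove the box away, and leave the other things where they stand.

Things in the scene. Friction and masses are not known exactly. Their poses are not given: they have to be found in the camera images.
- seasoning_box: white plastic seasoning box, empty and loose, about 0.6 kg, 58 (x) x 244 (y) x 40 mm high without lids; origin at the centre of its underside, z up. Five orange lids in a row along its y, lid_1 at the +y end (robot's left), pitch 46 mm. Shut, their tops are level at z = 46 mm, nothing stands higher. The box's +y side of each lid is hinged, so a pass from +y to -y folds them down.
- lid_1 (a joint): hinge angle of lid 1 (rad): 0 shut flat, stop at 1.5 (nearly upright); starts 0.7 to 1.35. Friction of 0.006 N m holds it at any angle, no spring or latch. Hinge line parallel to the box's x at box y = 110 mm, z = 40 mm, along the underside of the lid's +y edge
- lid_1_edge (a point): middle of the free (-y) edge of lid 1, on its outer (top) face; the lid is a slab 50 (x) x 36 x 6 mm thick with a 2 mm thumb lip on this edge
- lid_2 (a joint): hinge angle of lid 2 (rad): 0 shut flat, stop at 1.5 (nearly upright); starts 0.7 to 1.35. Friction of 0.006 N m holds it at any angle, no spring or latch. Hinge line parallel to the box's x at box y = 64 mm, z = 40 mm, along the underside of the lid's +y edge
- lid_2_edge (a point): middle of the free (-y) edge of lid 2, on its outer (top) face; the lid is a slab 50 (x) x 36 x 6 mm thick with a 2 mm thumb lip on this edge
- lid_3 (a joint): hinge angle of lid 3 (rad): 0 shut flat, stop at 1.5 (nearly upright); starts 0.7 to 1.35. Friction of 0.006 N m holds it at any angle, no spring or latch. Hinge line parallel to the box's x at box y = 18 mm, z = 40 mm, along the underside of the lid's +y edge
- lid_3_edge (a point): middle of the free (-y) edge of lid 3, on its outer (top) face; the lid is a slab 50 (x) x 36 x 6 mm thick with a 2 mm thumb lip on this edge
- lid_4 (a joint): hinge angle of lid 4 (rad): 0 shut flat, stop at 1.5 (nearly upright); starts 0.7 to 1.35. Friction of 0.006 N m holds it at any angle, no spring or latch. Hinge line parallel to the box's x at box y = -28 mm, z = 40 mm, along the underside of the lid's +y edge
- lid_4_edge (a point): middle of the free (-y) edge of lid 4, on its outer (top) face; the lid is a slab 50 (x) x 36 x 6 mm thick with a 2 mm thumb lip on this edge
- lid_5 (a joint): hinge angle of lid 5 (rad): 0 shut flat, stop at 1.5 (nearly upright); starts 0.7 to 1.35. Friction of 0.006 N m holds it at any angle, no spring or latch. Hinge line parallel to the box's x at box y = -74 mm, z = 40 mm, along the underside of the lid's +y edge
- lid_5_edge (a point): middle of the free (-y) edge of lid 5, on its outer (top) face; the lid is a slab 50 (x) x 36 x 6 mm thick with a 2 mm thumb lip on this edge
- cereal_bowl: white bowl with a blue line, 140 mm across, 66 high (mm), a bystander; origin at the centre of its underside
- red_mug: red mug, 84x119x95 (mm), a bystander; origin at the centre of its underside
- yellow_cup: yellow upturned cup, 56 across, 78 high (mm), a bystander; origin at the centre of its underside
- tin: fruit tin, 75 across, 58 high (mm), a bystander; origin at the centre of its underside
- tea_light: small white tea light, 39 across, 16 high (mm), a bystander; origin at the centre of its underside
- squeezer: orange citrus squeezer, 66 across, 45 high (mm), a bystander; origin at the centre of its underside
- teaspoon: steel teaspoon lying flat, 137x28x13 (mm), a bystander; origin at the centre of its underside

How it is judged:
On the way, in this order (a step that is already met when the one before it is completed fails the run):
1. lid 1 is shut, the lids to its right still open (value of joint lid_1 below 0.1 rad and value of joint each of lid_2, lid_3, lid_4, lid_5 above 0.25 rad), for 0.05 s.
2. lid 2 is shut, the lids to its right still open (value of joint lid_2 below 0.1 rad and value of joint each of lid_3, lid_4, lid_5 above 0.25 rad), for 0.05 s.
3. lid 3 is shut, the lids to its right still open (value of joint lid_3 below 0.1 rad and value of joint each of lid_4, lid_5 above 0.25 rad), for 0.05 s.
4. lid 4 is shut, the lids to its right still open (value of joint lid_4 below 0.1 rad and value of joint lid_5 above 0.25 rad), for 0.05 s.
5. lid 5 is shut (value of joint lid_5 below 0.1 rad), for 0.05 s.
At the end, for the whole second after the job is handed in: all five lids within 0.1 rad of shut (free edge within 4 mm), the box standing flat and still within 30 mm of where it was (value of joint each of lid_1, lid_2, lid_3, lid_4, lid_5 below 0.1 rad and height (world z) of seasoning_box below 0.005 m and angle between seasoning_box's own z axis and vertical below 0.05 rad and distance of seasoning_box from where it was at the start of the episode below 0.03 m and linear speed of seasoning_box below 0.02 m/s); the robot touches nothing.
It fails at once if the box is lifted (over 10 mm) or tipped (over 0.12 rad) (height (world z) of seasoning_box above 0.01 m or angle between seasoning_box's own z axis and vertical above 0.12 rad).
It fails at once if the box is shoved more than 30 mm (distance of seasoning_box from where it was at the start of the episode above 0.03 m).
It fails at once if the fingers press on the box or its lids with more than 35 N (contact force between the fingers and seasoning_box above 35 N).
It fails at once if a bystander is moved more than 20 mm (distance of any of cereal_bowl, red_mug, yellow_cup, tin, tea_light, squeezer, teaspoon from where it was at the start of the episode above 0.02 m).
It also fails if it takes over 45 s, if anything falls off the work surface, if the arm or the gripper's body presses on something with over 40 N, if the wrist force passes 120 N, or if a joint passes its speed limit or range.

## Robot

A 7-joint arm with a two-finger parallel gripper is mounted at the origin on a cart in front of the work surface, level with it; the furniture and walls round the work are solid. World frame = base frame: x ahead of the robot, y to its left, z up, the work surface at z = 0. Lengths are in m, angles in rad, forces in N, time in s.
With the tool pointing down it reaches from about 0.35 to 0.9 m from the base axis. Payload 7.2 kg.
Tool frame: the origin (TCP) lies midway between the tips of the shut fingers; the grasp point (between the pads) lies 19 mm behind it; z points along the fingers, x is the direction in which the jaws open and shut, and the axes are right-handed (so a half turn about z gives the same grasp; the last joint's range is limited). The gripper opens to 88 mm and grips with 3 to 60 N. Pads are 20 mm wide; open, the fingers measure 115 mm over their backs; the gripper's body (75 mm by 178 mm) begins 61 mm behind the grasp point.
Start: joints at [1.191, 0.411, -0.013, 1.596, 0.006, 1.134, -0.082], TCP at [0.192, -0.595, 0.223] pointing down, gripper open.
Joint ranges: [-2.95, 2.95], [-0.29, 1.99], [-1.47, 1.44], [0.14, 2.54], [-1.03, 4.17], [0.13, 1.85], [-2.86, 2.86]. Speed limits (rad/s): [2.39, 2.39, 3.01, 3.01, 3.14, 3.14, 3.14].

## Interface

Orientations are given as a rotation vector (axis times angle).
In Python, from plant import get_obs, camera, job_done, nets gives the robot as it stands.
- The arm moves only by the tool arm_command, never from a script. Its argument "rows" is a list of rows, each an object of numbers: "tx", "ty", "tz": the shift along the tool's x, y, z each as a share of 30 mm, from -1 to 1; "ax", "ay", "az": the turn, a rotation vector about the tool's x, y, z each as a share of 120 degrees, from -1 to 1. In form: [{"tx": .., "ty": .., "tz": .., "ax": .., "ay": .., "az": ..}, ...]. A call has 1 to 8 rows; each row shifts and turns the pose as measured when the row begins, along the tool's axes as they then stand; what a row does not reach is not made up. A row lasts 1/8 s, in which the tool goes at most 62.5 mm and 10.7 degrees, less where a joint would pass 70% of its speed; a pose out of reach is approached as far as the arm can. A call with a number of a shift or a turn outside -1 to 1 is refused whole. A call with a gripper value outside its range is refused whole. "fingers" is the opening, from -1 (shut) to 1 (fully open), set as the call begins (left out, the last holds). The fingers move at their own pace and stop on an object; the grip force is fixed at half the most. Time passes only in rows, so rows that do not move let the fingers close. It gives the time, the measured TCP pose, the force and the opening at its end, in the units of the state.
- get_obs(): the state, without advancing time (a new reading comes with each control period).
- camera(name): name is "side" or "top" or "wrist"; returns a dict with "pixels" (420x560x3 uint8, red, green, blue), "fx", "fy", "cx", "cy" (pixels), "dist" ([k1, k2, p1, p2, k3] as OpenCV has them; the pictures are not rectified), "eye" and "rotation" of the camera in the world; the wrist camera has in their place "T_tool_cam" (4x4, takes a point from camera to tool coordinates, whose origin is the TCP and whose axes are the tool frame's). Camera axes: x right, y up, looking along -z (the intrinsics and any distortion apply to the point x, -y, -z); pixel columns grow to the right and rows downward; lengths in m; the calibration is good to about 2 mm. A picture is of the moment at which its call begins: read the wrist's pose just before it. There is no depth.
- job_done(): hands the job in, once; it reports no verdict.
Trained networks look in the newest picture that a camera, given by its name, has taken for a name from the list of things; names that differ only in an ending like _2 or _b are one class to them, and where a whole thing is asked for, a point or a joint stands for the part that bears it (a point fixed in the world has none). Each returns a list of dicts, best first, with "conf" (0 to 1); they miss things now and then, are a little off and sometimes report something else, mostly with a low value. They report only what shows in the picture. A call takes as long as a camera call.
- nets.trace(query, camera): "pixels" (420x560 bool, what is visible of it) and "centre" ([column, row] in pixels, amid what is visible of it).
The state is a dict: "time_s": time; "joint_pos": joint angles; "joint_velocities": joint speeds; "tau": joint torques, N m; "tool_pos": TCP position; "eef_rot": TCP orientation; "ft_force": force on the tool from outside, world axes, zero at the start; "moment": the same for the moment, N m; "opening": opening from 0.0 (shut) to 1.0 (fully open).
Only numpy, scipy, OpenCV 4.12 (cv2) and the standard library are available. Lean on these libraries where they do the work, as an engineer would, in place of code of your own. Each camera call takes 0.05 s, during which the arm holds its last target.

## Working session

There is one attempt and no reset: what is moved stays moved. The work goes in short steps, Python scripts to look and compute and a tool call to move; the robot and the scene stay as the last step left them, time stands still between calls to the robot, and variables do not carry over. Pictures are saved under pics/ and viewed, and the job is handed in when it is done.

Besides the shell and the picture viewer there is one more tool, called after "Call:" by a JSON object that holds its "fn" and its "kwargs". arm_command: Moves the arm, as the interface text tells. Shift numbers are shares of 30 mm and turn numbers shares of 120 degrees, none past 1 either way. Its arguments: {"type":"object","properties":{"rows":{"type":"array","items":{"type":"object","properties":{"tx":{"type":"number","minimum":-1,"maximum":1},"ty":{"type":"number","minimum":-1,"maximum":1},"tz":{"type":"number","minimum":-1,"maximum":1},"ax":{"type":"number","minimum":-1,"maximum":1},"ay":{"type":"number","minimum":-1,"maximum":1},"az":{"type":"number","minimum":-1,"maximum":1}}}},"fingers":{"type":"number"}},"required":["rows"]}

```bash
ls; mkdir -p pics; python3 - <<'E'
from plant import get_obs,camera,nets
import cv2
o=get_obs();print({k:o[k] for k in('time_s','tool_pos','eef_rot','ft_force','opening')})
for n in('top','side'):
    c=camera(n);cv2.imwrite(f'pics/{n}0.png',c['pixels'][:,:,::-1])
    print(n,{k:c[k] for k in c if k!='pixels'})
    for q in('seasoning_box','lid_1'):
        for r in nets.trace(q,n):print(n,q,r['conf'],r['centre'],r['pixels'].sum())
print(get_obs()['time_s'])
E
```

```text
pics
{'time_s': 0.0, 'tool_pos': array([ 0.19153848, -0.59441341,  0.22182572]), 'eef_rot': array([-2.53870532e+00,  1.84912460e+00,  2.07659118e-03]), 'ft_force': array([-0.29954632,  0.75791279,  0.20559507]), 'opening': 0.9998202222531914}
top {'fx': 406.8962330506272, 'fy': 406.8962330506272, 'cx': 283.9175197910658, 'cy': 205.31077189602496, 'dist': array([0.01547322, 0.        , 0.        , 0.        , 0.        ]), 'eye': array([ 0.39578981, -0.06302879,  1.09646252]), 'rotation': array([ 0.16568292, -0.18167633, -1.62227338])}
top seasoning_box 0.68 [322.0, 239.6] 2252
top lid_1 0.62 [318.5, 234.6] 201
top lid_1 0.59 [336.1, 236.6] 190
top lid_1 0.56 [352.2, 233.6] 218
top lid_1 0.45 [302.6, 238.2] 214
side {'fx': 416.7917544296617, 'fy': 416.7917544296617, 'cx': 282.8080273224391, 'cy': 206.36398264789244, 'dist': array([-0.07492278,  0.        ,  0.        ,  0.        ,  0.        ]), 'eye': array([ 0.60170804, -1.03304913,  0.74483615]), 'rotation': array([ 0.94665953,  0.01119946, -0.02985255])}
side seasoning_box 0.58 [257.6, 239.1] 1730
side lid_1 0.63 [257.7, 237.3] 83
side lid_1 0.31 [257.4, 243.1] 1815
0.3
```

View pics/top0.png

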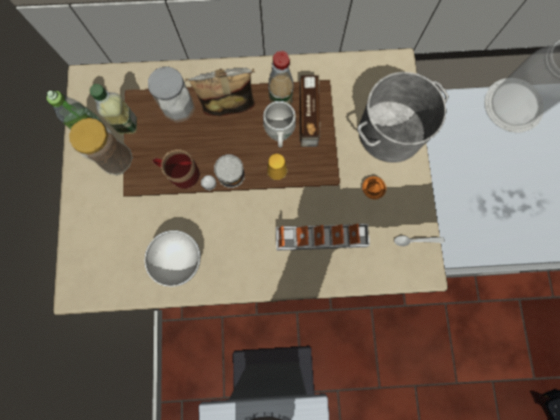

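View pics/side0.png

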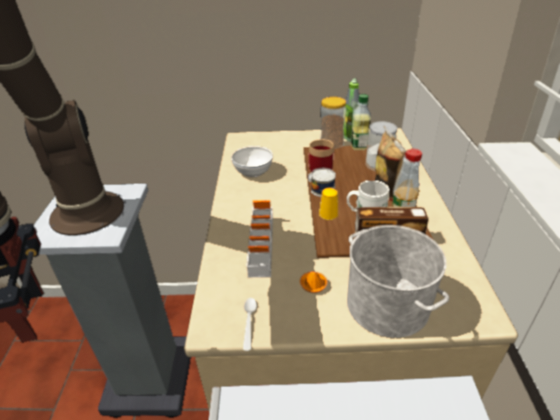

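```bash
cat > h.py <<'E'
import numpy as np,cv2
from scipy.spatial.transform import Rotation as R
def proj(c,P,T=None):
    P=np.atleast_2d(P).astype(float)
    if T is None: Rm=R.from_rotvec(c['rotation']).as_matrix();e=c['eye']
    else: Rm=T[:3,:3];e=T[:3,3]
    q=(P-e)@Rm; q=q*[1,-1,-1]
    K=np.array([[c['fx'],0,c['cx']],[0,c['fy'],c['cy']],[0,0,1]])
    return cv2.projectPoints(q,np.zeros(3),np.zeros(3),K,np.array(c['dist']))[0][:,0]
def ray(c,uv,z,T=None):
    if T is None: Rm=R.from_rotvec(c['rotation']).as_matrix();e=c['eye']
    else: Rm=T[:3,:3];e=T[:3,3]
    K=np.array([[c['fx'],0,c['cx']],[0,c['fy'],c['cy']],[0,0,1]])
    u=cv2.undistortPoints(np.array(uv,float).reshape(-1,1,2),K,np.array(c['dist']))[:,0]
    d=np.c_[u[:,0],-u[:,1],-np.ones(len(u))]@Rm.T
    return e+d*((z-e[2])/d[:,2])[:,None]
E
python3 - <<'E'
from plant import camera,nets
from h import *
for n,(a,b,w,h) in(('top',(265,215,115,50)),('side',(225,190,70,95))):
    c=camera(n);im=c['pixels'][:,:,::-1]
    s=6 
    cv2.imwrite(f'pics/{n}z.png',cv2.resize(im[b:b+h,a:a+w],None,fx=s,fy=s,interpolation=cv2.INTER_CUBIC))
    m=nets.trace('seasoning_box',n)[0]['pixels'];ys,xs=np.nonzero(m)
    print(n,cv2.minAreaRect(np.c_[xs,ys].astype(np.float32)))
    for q in 'cereal_bowl yellow_cup tin squeezer teaspoon red_mug tea_light'.split():
        r=nets.trace(q,n)
        if r: print(n,q,r[0]['conf'],r[0]['centre'],ray(c,r[0]['centre'],0.02).round(3))
E
```

```text
top ((419.5, 240.5), (9.0, 47.0), 90.0)
top yellow_cup 0.85 [277.5, 167.7] [[ 0.743 -0.07   0.02 ]]
top tin 0.71 [227.6, 170.2] [[0.744 0.068 0.02 ]]
top squeezer 0.83 [373.3, 188.1] [[ 0.669 -0.328  0.02 ]]
top teaspoon 0.49 [411.0, 241.3] [[ 0.518 -0.412  0.02 ]]
top red_mug 0.73 [177.2, 168.7] [[0.756 0.207 0.02 ]]
top tea_light 0.52 [211.1, 183.3] [[0.709 0.114 0.02 ]]
side ((259.2876892089844, 238.59530639648438), (24.520389556884766, 77.76585388183594), 2.38594388961792)
side cereal_bowl 0.64 [255.2, 160.4] [[0.514 0.256 0.02 ]]
side yellow_cup 0.86 [329.1, 202.5] [[ 0.745 -0.014  0.02 ]]
side tin 0.77 [320.6, 179.0] [[0.733 0.12  0.02 ]]
side squeezer 0.93 [313.5, 284.7] [[ 0.672 -0.347  0.02 ]]
side teaspoon 0.83 [247.4, 323.9] [[ 0.521 -0.456  0.02 ]]
side red_mug 0.62 [318.5, 156.6] [[0.739 0.27  0.02 ]]
```

View pics/topz.png

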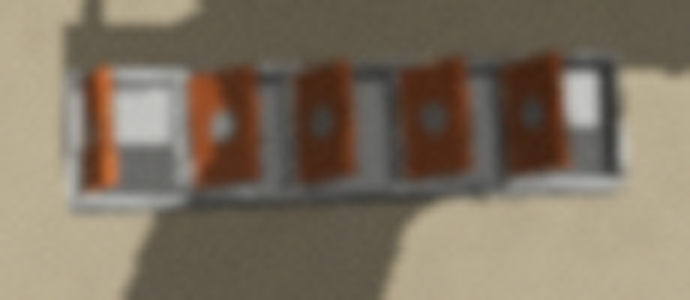

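View pics/sidez.png

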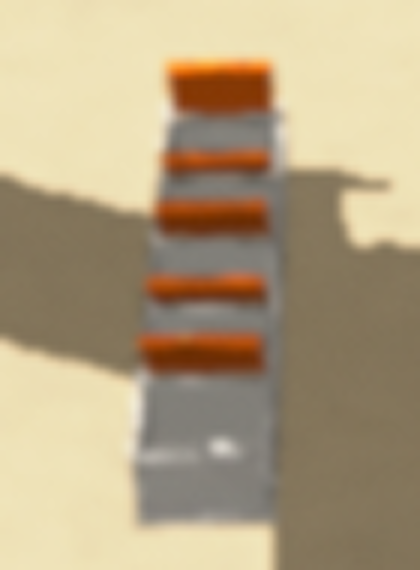

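```bash
cat > fit.py <<'E'
from plant import camera
from h import *
from scipy.optimize import least_squares
ct,cs=camera('top'),camera('side')
def W(p,P):
    P=np.atleast_2d(P).astype(float);c,s=np.cos(p[2]),np.sin(p[2])
    return np.c_[p[0]+c*P[:,0]-s*P[:,1],p[1]+s*P[:,0]+c*P[:,1],P[:,2]]
X,Y=.029,.122
top=[((X,Y,.04),(72,70)),((X,-Y,.04),(612,62)),((-X,-Y,.04),(622,182)),((-X,Y,.04),(72,200))]
side=[((-X,-Y,0),(140,522)),((X,-Y,0),(272,522)),((-X,-Y,.04),(135,457)),((X,-Y,.04),(276,450))]
def S(l,a,b): return np.array([x[0] for x in l]),np.array([x[1] for x in l])/6+[a,b]
t,tu=S(top,265,215);s,su=S(side,225,190)
# pixel centres after resize
tu-=.42;su-=.42
f=lambda p:np.r_[(proj(ct,W(p,t))-tu).ravel(),(proj(cs,W(p,s))-su).ravel()]
E
cat > f2.py <<'E'
from fit import *
r=least_squares(f,[.5,-.15,0],loss='soft_l1');p=r.x
print(p,np.round(f(p).reshape(-1,2),1))
def lid(i,a,x=0):  # outer top edge
    hy=.110-.046*(i-1)
    return (x,hy-.036*np.cos(a)+.006*np.sin(a),.04+.036*np.sin(a)+.006*np.cos(a))
for i in range(1,6):
    print(i,'t',[tuple(((proj(ct,W(p,lid(i,a)))[0]-[265,215])*6).round().astype(int)) for a in(.7,.9,1.1,1.3)],
     's',[tuple(((proj(cs,W(p,lid(i,a)))[0]-[225,190])*6).round().astype(int)) for a in(.7,.9,1.1,1.3)])
E
python3 f2.py
```

```text
[ 0.54441859 -0.17393712 -0.02516567] [[-2.1 -0.1]
 [ 0.5 -1.8]
 [ 0.6  0.1]
 [-1.5  0.2]
 [-0.3  0.5]
 [ 0.9  0.3]
 [-0.7 -0.3]
 [-0.4  0.6]]
1 t [(np.int64(142), np.int64(120)), (np.int64(128), np.int64(119)), (np.int64(112), np.int64(119)), (np.int64(95), np.int64(119))] s [(np.int64(219), np.int64(95)), (np.int64(220), np.int64(81)), (np.int64(220), np.int64(67)), (np.int64(220), np.int64(56))]
2 t [(np.int64(250), np.int64(117)), (np.int64(236), np.int64(116)), (np.int64(221), np.int64(115)), (np.int64(204), np.int64(115))] s [(np.int64(215), np.int64(155)), (np.int64(215), np.int64(140)), (np.int64(215), np.int64(126)), (np.int64(216), np.int64(114))]
3 t [(np.int64(358), np.int64(113)), (np.int64(345), np.int64(112)), (np.int64(330), np.int64(112)), (np.int64(313), np.int64(112))] s [(np.int64(210), np.int64(219)), (np.int64(210), np.int64(203)), (np.int64(210), np.int64(188)), (np.int64(211), np.int64(176))]
4 t [(np.int64(466), np.int64(110)), (np.int64(453), np.int64(109)), (np.int64(438), np.int64(108)), (np.int64(422), np.int64(108))] s [(np.int64(204), np.int64(287)), (np.int64(205), np.int64(270)), (np.int64(205), np.int64(255)), (np.int64(206), np.int64(242))]
5 t [(np.int64(574), np.int64(106)), (np.int64(562), np.int64(105)), (np.int64(547), np.int64(104)), (np.int64(531), np.int64(105))] s [(np.int64(199), np.int64(360)), (np.int64(199), np.int64(343)), (np.int64(199), np.int64(327)), (np.int64(200), np.int64(312))]
```

Call:
{"fn": "arm_command", "kwargs": {"rows": [{"az": -0.074},{"az": -0.074},{"az": -0.074},{"az": -0.074},{"az": -0.074},{"az": -0.074},{"az": -0.074},{"az": -0.074}], "fingers": -1}}

```text
invalid input at $.rows[0]: expected keys tx, ty, tz, ax, ay, az
```

```bash
cat > to.py <<'E'
import sys
from plant import get_obs
from h import *
o=get_obs();p=o['tool_pos'];r=R.from_rotvec(o['eef_rot']);M=r.as_matrix()
g=np.array([float(v) for v in sys.argv[1:4]]);yaw=float(sys.argv[4]) if len(sys.argv)>4 else -.025
T=np.array([[np.cos(yaw),np.sin(yaw),0],[np.sin(yaw),-np.cos(yaw),0],[0,0,-1]]).T
T=np.c_[[np.cos(yaw),np.sin(yaw),0],[np.sin(yaw),-np.cos(yaw),0],[0,0,-1]]
d=M.T@(g-p);w=(r.inv()*R.from_matrix(T)).as_rotvec()
print('t',o['time_s'],'pos',p.round(4),'open',round(o['opening'],3),'F',o['ft_force'].round(1),'q',o['joint_pos'].round(2))
print('shift shares total',(d/.03).round(2),'turn shares',(w/np.radians(120)).round(3))
E
python3 to.py .544 -.03 .2
```

```text
t 1.3 pos [ 0.1917 -0.5949  0.2227] open 1.001 F [ 0.3  0.3 -0.2] q [ 1.19  0.41 -0.01  1.6   0.01  1.13 -0.08]
shift shares total [-14.32 -16.95   0.75] turn shares [ 0.    -0.    -0.589]
```

Call:
{"fn": "arm_command", "kwargs": {"rows": [{"tx": 0,"ty": 0,"tz": 0,"ax": 0,"ay": 0,"az": -0.074},{"tx": 0,"ty": 0,"tz": 0,"ax": 0,"ay": 0,"az": -0.074},{"tx": 0,"ty": 0,"tz": 0,"ax": 0,"ay": 0,"az": -0.074},{"tx": 0,"ty": 0,"tz": 0,"ax": 0,"ay": 0,"az": -0.074},{"tx": 0,"ty": 0,"tz": 0,"ax": 0,"ay": 0,"az": -0.074},{"tx": 0,"ty": 0,"tz": 0,"ax": 0,"ay": 0,"az": -0.074},{"tx": 0,"ty": 0,"tz": 0,"ax": 0,"ay": 0,"az": -0.074},{"tx": 0,"ty": 0,"tz": 0,"ax": 0,"ay": 0,"az": -0.074}], "fingers": -1}}

```text
time_s: 2.3
tool_pos: [0.1918, -0.5948, 0.2227]
eef_rot: [3.141, 0.032, -0.001]
ft_force: [0.3, -0.3, 0.2]
opening: 0.128
```

```bash
python3 to.py .544 -.0 .2
```

```text
t 2.3 pos [ 0.1918 -0.5948  0.2227] open 0.128 F [ 0.3 -0.3  0.2] q [ 1.38  0.43 -0.27  1.58  0.12  1.15  1.1 ]
shift shares total [ 12.15 -19.58   0.75] turn shares [0.    0.    0.022]
```

Call:
{"fn": "arm_command", "kwargs": {"rows": [{"tx": 0.6,"ty": -0.95,"tz": -0.1,"ax": 0,"ay": 0,"az": 0.003},{"tx": 0.6,"ty": -0.95,"tz": -0.1,"ax": 0,"ay": 0,"az": 0.003},{"tx": 0.6,"ty": -0.95,"tz": -0.1,"ax": 0,"ay": 0,"az": 0.003},{"tx": 0.6,"ty": -0.95,"tz": -0.1,"ax": 0,"ay": 0,"az": 0.003},{"tx": 0.6,"ty": -0.95,"tz": -0.1,"ax": 0,"ay": 0,"az": 0.003},{"tx": 0.6,"ty": -0.95,"tz": -0.1,"ax": 0,"ay": 0,"az": 0.003},{"tx": 0.6,"ty": -0.95,"tz": -0.1,"ax": 0,"ay": 0,"az": 0.003},{"tx": 0.6,"ty": -0.95,"tz": -0.1,"ax": 0,"ay": 0,"az": 0.003}]}}

```text
time_s: 3.3
tool_pos: [0.3378, -0.3628, 0.247]
eef_rot: [3.139, -0.055, -0.0]
ft_force: [0.4, -1.6, 1.0]
opening: 0.004
```

```bash
python3 to.py .544 -.0 .2
```

```text
t 3.3 pos [ 0.3378 -0.3628  0.247 ] open 0.004 F [ 0.4 -1.6  1. ] q [ 1.08  0.2  -0.41  1.85  0.09  1.11  0.6 ]
shift shares total [  6.45 -12.33   1.54] turn shares [ 0.001  0.    -0.005]
```

Take a wrist picture on the way after another stretch, over the box.

Call:
{"fn": "arm_command", "kwargs": {"rows": [{"tx": 0.6,"ty": -0.9,"tz": 0,"ax": 0,"ay": 0,"az": 0},{"tx": 0.6,"ty": -0.9,"tz": 0,"ax": 0,"ay": 0,"az": 0},{"tx": 0.6,"ty": -0.9,"tz": 0,"ax": 0,"ay": 0,"az": 0},{"tx": 0.6,"ty": -0.9,"tz": 0,"ax": 0,"ay": 0,"az": 0},{"tx": 0.6,"ty": -0.9,"tz": 0,"ax": 0,"ay": 0,"az": 0},{"tx": 0.6,"ty": -0.9,"tz": 0,"ax": 0,"ay": 0,"az": 0},{"tx": 0.6,"ty": -0.9,"tz": 0,"ax": 0,"ay": 0,"az": 0},{"tx": 0,"ty": 0,"tz": 0,"ax": 0,"ay": 0,"az": 0}]}}

```text
time_s: 4.3
tool_pos: [0.4758, -0.17, 0.2485]
eef_rot: [3.137, -0.05, 0.006]
ft_force: [-0.1, -0.4, -0.3]
opening: 0.004
```

```bash
python3 to.py .544 -.0 .2; python3 - <<'E'
from plant import *
from h import *
o=get_obs();c=camera('wrist');cv2.imwrite('pics/w1.png',c['pixels'][:,:,::-1]);print({k:c[k] for k in c if k!='pixels'})
import pickle;pickle.dump((o,c),open('w1.pkl','wb'))
E
```

```text
t 4.3 pos [ 0.4758 -0.17    0.2485] open 0.004 F [-0.1 -0.4 -0.3] q [ 0.73  0.23 -0.56  1.82  0.14  1.12  0.08]
shift shares total [ 2.09 -5.74  1.6 ] turn shares [ 0.002 -0.002 -0.003]
{'fx': 319.41139040781303, 'fy': 319.41139040781303, 'cx': 280.00088961282034, 'cy': 203.10757926977516, 'dist': array([-0.06109988,  0.        ,  0.        ,  0.        ,  0.        ]), 'T_tool_cam': array([[ 9.99999145e-01, -1.30670348e-03,  4.08793343e-05,
         7.59784072e-04],
       [-1.24701022e-03, -9.62773242e-01, -2.70307471e-01,
        -7.34861833e-02],
       [ 3.92569243e-04,  2.70307189e-01, -9.62774049e-01,
        -1.62079062e-01],
       [ 0.00000000e+00,  0.00000000e+00,  0.00000000e+00,
         1.00000000e+00]])}
```

View pics/w1.png

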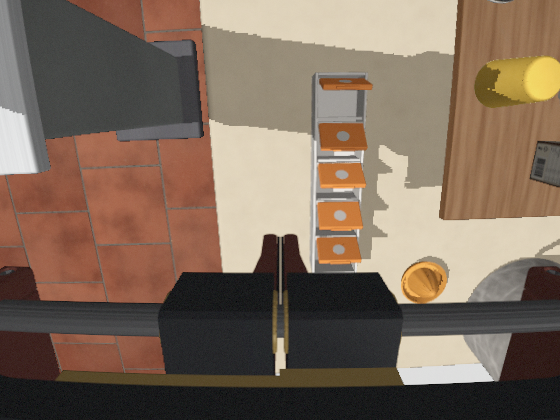

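```bash
python3 - <<'E'
import pickle
from h import *
o,c=pickle.load(open('w1.pkl','rb'))
im=c['pixels'][:,:,::-1]
cv2.imwrite('pics/w1z.png',cv2.resize(im[60:285,290:390],None,fx=2.6*1,fy=2.6,interpolation=cv2.INTER_CUBIC))
cv2.imwrite('pics/w1t.png',cv2.resize(im[60:160,300:390],None,fx=6,fy=6,interpolation=cv2.INTER_CUBIC))
T=np.eye(4);T[:3,:3]=R.from_rotvec(o['eef_rot']).as_matrix();T[:3,3]=o['tool_pos'];T=T@c['T_tool_cam']
for x in(.544,):
  p=[.5444,-.174,-.025]
  cs,s=np.cos(p[2]),np.sin(p[2])
  for P in [(-.029,.122,.04),(.029,.122,.04),(-.029,-.122,.04),(.029,-.122,.04),(-.029,.122,0),(.029,.122,0)]:
    w=[p[0]+cs*P[0]-s*P[1],p[1]+s*P[0]+cs*P[1],P[2]];print(P,proj(c,w,T).round(1))
E
```

```text
(-0.029, 0.122, 0.04) [[314.5  69.3]]
(0.029, 0.122, 0.04) [[367.4  69.5]]
(-0.029, -0.122, 0.04) [[310.2 272.1]]
(0.029, -0.122, 0.04) [[355.  271.6]]
(-0.029, 0.122, 0) [[311.   73.6]]
(0.029, 0.122, 0) [[358.6  73.7]]
```

View pics/w1t.png

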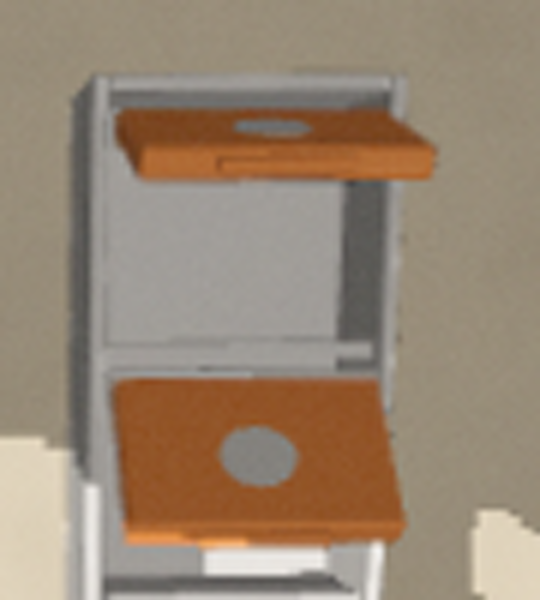

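View pics/w1z.png

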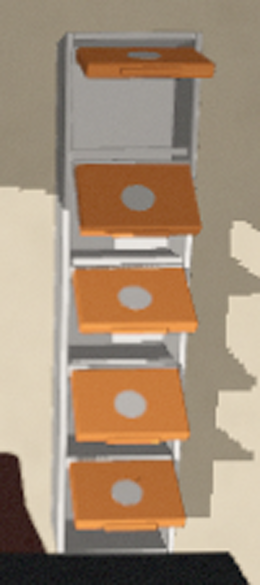

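Call:
{"fn": "arm_command", "kwargs": {"rows": [{"tx": 0.35,"ty": -0.8,"tz": 0.2,"ax": 0,"ay": 0,"az": 0},{"tx": 0.35,"ty": -0.8,"tz": 0.2,"ax": 0,"ay": 0,"az": 0},{"tx": 0.35,"ty": -0.8,"tz": 0.2,"ax": 0,"ay": 0,"az": 0},{"tx": 0.35,"ty": -0.8,"tz": 0.2,"ax": 0,"ay": 0,"az": 0},{"tx": 0.35,"ty": -0.8,"tz": 0.2,"ax": 0,"ay": 0,"az": 0},{"tx": 0.35,"ty": -0.8,"tz": 0.2,"ax": 0,"ay": 0,"az": 0},{"tx": 0.35,"ty": -0.8,"tz": 0.2,"ax": 0,"ay": 0,"az": 0},{"tx": 0,"ty": 0,"tz": 0,"ax": 0,"ay": 0,"az": 0}]}}

```text
time_s: 5.35
tool_pos: [0.5541, -0.0165, 0.2035]
eef_rot: [3.129, -0.08, 0.0]
ft_force: [0.1, 0.2, -0.1]
opening: 0.004
```

```bash
python3 to.py .5485 -.025 .1
```

```text
t 5.35 pos [ 0.5541 -0.0165  0.2035] open 0.004 F [ 0.1  0.2 -0.1] q [ 0.41  0.38 -0.61  1.76  0.25  1.08 -0.34]
shift shares total [-0.17  0.25  3.45] turn shares [ 0.006 -0.    -0.013]
```

Call:
{"fn": "arm_command", "kwargs": {"rows": [{"tx": 0,"ty": 0,"tz": 0.8,"ax": 0.003,"ay": 0,"az": -0.005},{"tx": 0,"ty": 0,"tz": 0.8,"ax": 0.003,"ay": 0,"az": -0.005},{"tx": -0.1,"ty": 0.1,"tz": 0.8,"ax": 0,"ay": 0,"az": -0.003},{"tx": -0.1,"ty": 0.1,"tz": 0.8,"ax": 0,"ay": 0,"az": 0},{"tx": 0,"ty": 0,"tz": 0,"ax": 0,"ay": 0,"az": 0}]}}

```text
time_s: 5.98
tool_pos: [0.5461, -0.0352, 0.1062]
eef_rot: [3.135, -0.053, 0.001]
ft_force: [-0.2, 0.4, 1.0]
opening: 0.005
```

```bash
python3 to.py .5485 -.025 .062
```

```text
t 5.975 pos [ 0.5461 -0.0352  0.1062] open 0.005 F [-0.2  0.4  1. ] q [ 0.41  0.48 -0.57  1.88  0.33  0.88 -0.36]
shift shares total [ 0.07 -0.35  1.47] turn shares [ 0.003 -0.    -0.004]
```

Call:
{"fn": "arm_command", "kwargs": {"rows": [{"tx": 0,"ty": -0.3,"tz": 0.6,"ax": 0,"ay": 0,"az": 0},{"tx": 0,"ty": -0.2,"tz": 0.6,"ax": 0,"ay": 0,"az": 0},{"tx": 0,"ty": 0,"tz": 0.15,"ax": 0,"ay": 0,"az": 0},{"tx": 0,"ty": 0,"tz": 0,"ax": 0,"ay": 0,"az": 0}]}}

```text
time_s: 6.48
tool_pos: [0.5479, -0.0205, 0.0649]
eef_rot: [3.135, -0.055, 0.005]
ft_force: [0.5, -0.9, 0.4]
opening: 0.003
```

```bash
python3 to.py .548 -.063 .056; python3 - <<'E'
from plant import *
from h import *
o=get_obs();c=camera('wrist');cv2.imwrite('pics/w2.png',c['pixels'][:,:,::-1])
E
```

```text
t 6.475 pos [ 0.5479 -0.0205  0.0649] open 0.003 F [ 0.5 -0.9  0.4] q [ 0.36  0.53 -0.54  1.91  0.38  0.8  -0.43]
shift shares total [0.05 1.41 0.31] turn shares [ 0.003 -0.002 -0.005]
```

View pics/w2.png

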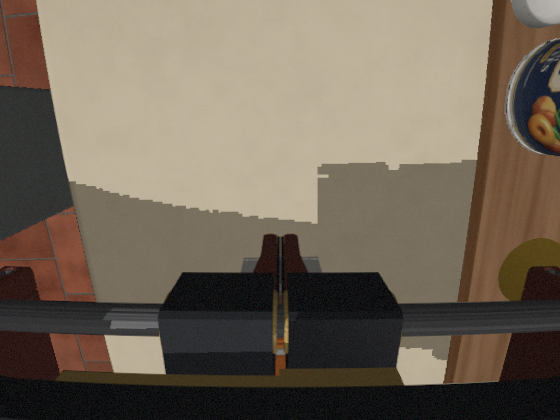

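Call:
{"fn": "arm_command", "kwargs": {"rows": [{"tx": 0,"ty": 0.4,"tz": 0.05,"ax": 0,"ay": 0,"az": 0},{"tx": 0,"ty": 0.4,"tz": 0.05,"ax": 0,"ay": 0,"az": 0},{"tx": 0,"ty": 0.4,"tz": 0.1,"ax": 0,"ay": 0,"az": 0},{"tx": 0,"ty": 0.3,"tz": 0.1,"ax": 0,"ay": 0,"az": 0},{"tx": 0,"ty": 0,"tz": 0,"ax": 0,"ay": 0,"az": 0}]}}

```text
time_s: 7.15
tool_pos: [0.547, -0.0706, 0.0568]
eef_rot: [3.133, -0.059, 0.008]
ft_force: [-0.7, 0.4, 0.9]
opening: 0.004
```

```bash
python3 to.py .547 -.09 .0475
```

```text
t 7.15 pos [ 0.547  -0.0706  0.0568] open 0.004 F [-0.7  0.4  0.9] q [ 0.44  0.55 -0.53  1.91  0.39  0.78 -0.35]
shift shares total [0.02 0.64 0.32] turn shares [ 0.004 -0.003 -0.006]
```

Call:
{"fn": "arm_command", "kwargs": {"rows": [{"tx": 0,"ty": 0.25,"tz": 0.1,"ax": 0.002,"ay": 0,"az": -0.003},{"tx": 0,"ty": 0.2,"tz": 0.1,"ax": 0.002,"ay": 0,"az": -0.003},{"tx": 0,"ty": 0.15,"tz": 0.08,"ax": 0,"ay": 0,"az": 0},{"tx": 0,"ty": 0,"tz": 0,"ax": 0,"ay": 0,"az": 0}]}}

```text
time_s: 7.65
tool_pos: [0.5464, -0.0893, 0.0478]
eef_rot: [-3.139, 0.037, -0.008]
ft_force: [-0.3, 0.9, 0.2]
opening: 0.008
```

```bash
python3 to.py .547 -.09 .0475; python3 - <<'E'
from plant import *
from h import *
im=[]
for n,(a,b,w,h) in(('top',(265,205,115,60)),('side',(215,180,90,105))):
    c=camera(n)['pixels'][b:b+h,a:a+w,::-1];im.append(cv2.resize(c,(w*450//h if n=='side' else 400, 450 if n=='side' else 209),interpolation=cv2.INTER_CUBIC))
t=np.zeros((450,400,3),np.uint8);t[:209]=im[0]
cv2.imwrite('pics/c1.png',np.hstack([t,im[1]]))
E
```

```text
t 7.65 pos [ 0.5464 -0.0893  0.0478] open 0.008 F [-0.3  0.9  0.2] q [ 0.48  0.56 -0.53  1.91  0.4   0.77 -0.3 ]
shift shares total [0.02 0.02 0.01] turn shares [-0.001 -0.002  0.001]
```

View pics/c1.png

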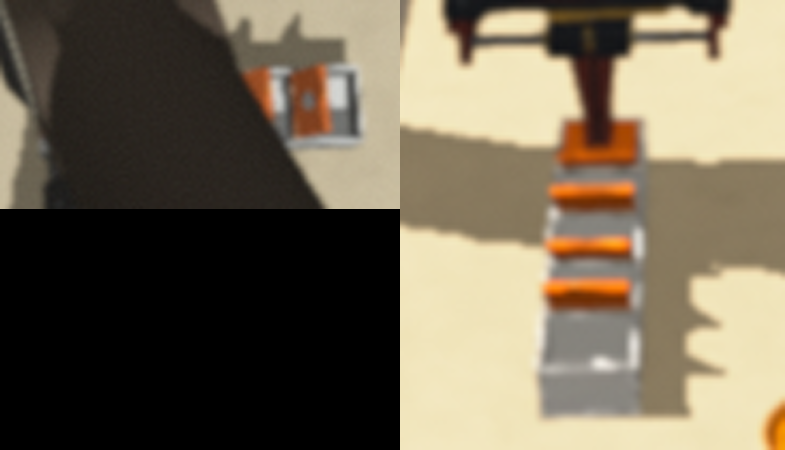

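Call:
{"fn": "arm_command", "kwargs": {"rows": [{"tx": 0,"ty": 0.2,"tz": 0.03,"ax": 0,"ay": 0,"az": 0},{"tx": 0,"ty": 0,"tz": 0,"ax": 0,"ay": 0,"az": 0},{"tx": 0,"ty": 0.15,"tz": -0.3,"ax": 0,"ay": 0,"az": 0},{"tx": 0,"ty": 0.3,"tz": 0,"ax": 0,"ay": 0,"az": 0},{"tx": 0,"ty": 0.3,"tz": 0.1,"ax": 0,"ay": 0,"az": 0},{"tx": 0,"ty": 0.3,"tz": 0.1,"ax": 0,"ay": 0,"az": 0},{"tx": 0,"ty": 0.2,"tz": 0.1,"ax": 0,"ay": 0,"az": 0},{"tx": 0,"ty": 0,"tz": 0,"ax": 0,"ay": 0,"az": 0}]}}

```text
time_s: 8.75
tool_pos: [0.5456, -0.1357, 0.0472]
eef_rot: [-3.14, 0.036, -0.01]
ft_force: [-0.1, -0.4, 0.5]
opening: 0.006
```

```bash
python3 to.py .546 -.138 .047; cat > look.py <<'E'
import sys
from plant import *
from h import *
im=[]
c=camera('side')['pixels'][180:285,215:305,::-1];a=cv2.resize(c,None,fx=5,fy=5,interpolation=cv2.INTER_CUBIC)
c=camera('wrist')['pixels'][200:420,200:360,::-1];b=cv2.resize(c,(340,525))
cv2.imwrite(sys.argv[1],np.hstack([a,b[:a.shape[0]]]))
E
python3 look.py pics/c2.png
```

```text
t 8.75 pos [ 0.5456 -0.1357  0.0472] open 0.006 F [-0.1 -0.4  0.5] q [ 0.55  0.57 -0.52  1.89  0.4   0.78 -0.21]
shift shares total [0.01 0.08 0.01] turn shares [-0.001 -0.003  0.001]
```

View pics/c2.png

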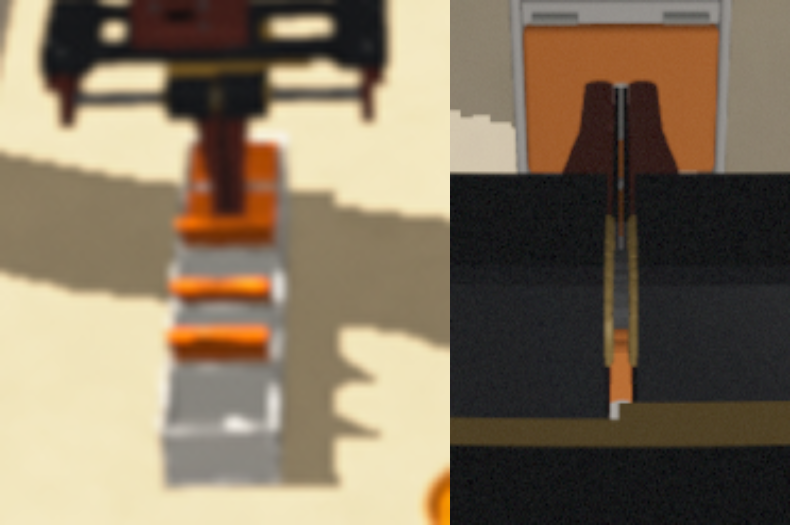

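Lids 1 and 2 lie flat, and lids 3, 4 and 5 are still standing. Repeating the same stroke.

Call:
{"fn": "arm_command", "kwargs": {"rows": [{"tx": 0,"ty": 0.2,"tz": 0.02,"ax": 0,"ay": 0,"az": 0},{"tx": 0,"ty": 0,"tz": 0,"ax": 0,"ay": 0,"az": 0},{"tx": 0,"ty": 0.15,"tz": -0.3,"ax": 0,"ay": 0,"az": 0},{"tx": 0,"ty": 0.3,"tz": 0,"ax": 0,"ay": 0,"az": 0},{"tx": 0,"ty": 0.3,"tz": 0.1,"ax": 0,"ay": 0,"az": 0},{"tx": 0,"ty": 0.3,"tz": 0.1,"ax": 0,"ay": 0,"az": 0},{"tx": 0,"ty": 0.2,"tz": 0.1,"ax": 0,"ay": 0,"az": 0},{"tx": 0,"ty": 0,"tz": 0,"ax": 0,"ay": 0,"az": 0}]}}

```text
time_s: 9.85
tool_pos: [0.5449, -0.1815, 0.0469]
eef_rot: [-3.14, 0.034, -0.011]
ft_force: [-0.8, 0.6, 0.5]
opening: 0.005
```

```bash
python3 to.py .545 -.182 .047;python3 look.py pics/c3.png
```

```text
t 9.85 pos [ 0.5449 -0.1815  0.0469] open 0.005 F [-0.8  0.6  0.5] q [ 0.62  0.59 -0.52  1.86  0.4   0.79 -0.12]
shift shares total [ 0.    0.02 -0.  ] turn shares [-0.001 -0.003  0.001]
```

View pics/c3.png

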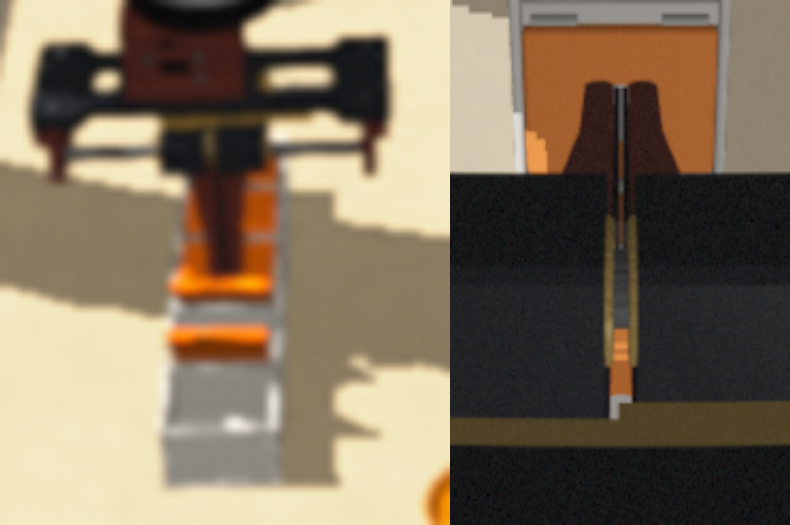

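Lid 3 is down, and lids 4 and 5 are still up (rows about 285 and 340).

Call:
{"fn": "arm_command", "kwargs": {"rows": [{"tx": 0,"ty": 0.2,"tz": 0.02,"ax": 0,"ay": 0,"az": 0},{"tx": 0,"ty": 0,"tz": 0,"ax": 0,"ay": 0,"az": 0},{"tx": 0,"ty": 0.15,"tz": -0.3,"ax": 0,"ay": 0,"az": 0},{"tx": 0,"ty": 0.3,"tz": 0,"ax": 0,"ay": 0,"az": 0},{"tx": 0,"ty": 0.3,"tz": 0.1,"ax": 0,"ay": 0,"az": 0},{"tx": 0,"ty": 0.3,"tz": 0.1,"ax": 0,"ay": 0,"az": 0},{"tx": 0,"ty": 0.2,"tz": 0.1,"ax": 0,"ay": 0,"az": 0},{"tx": 0,"ty": 0,"tz": 0,"ax": 0,"ay": 0,"az": 0}]}}

```text
time_s: 10.95
tool_pos: [0.5443, -0.2274, 0.0466]
eef_rot: [-3.14, 0.033, -0.012]
ft_force: [0.3, 0.8, -0.2]
opening: 0.005
```

```bash
python3 to.py .544 -.228 .047;python3 look.py pics/c4.png
```

```text
t 10.95 pos [ 0.5443 -0.2274  0.0466] open 0.005 F [ 0.3  0.8 -0.2] q [ 0.69  0.61 -0.51  1.82  0.4   0.81 -0.04]
shift shares total [-0.01  0.02 -0.01] turn shares [-0.001 -0.004  0.002]
```

View pics/c4.png

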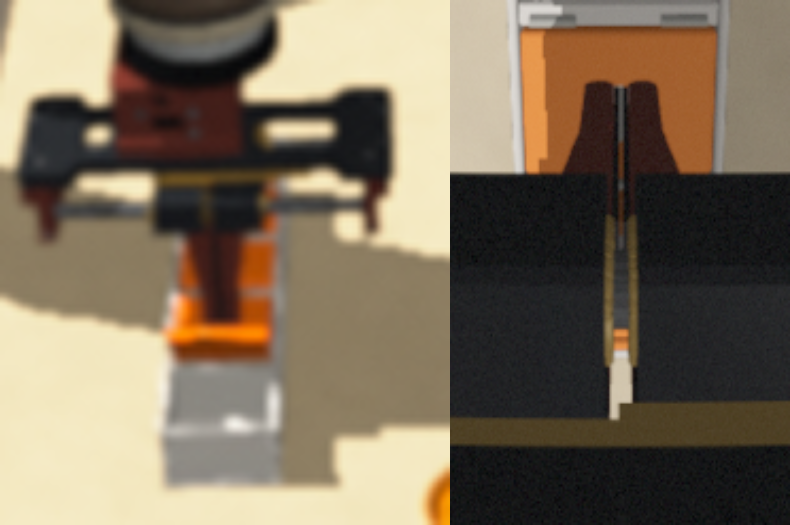

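Lid 4 is down and lid 5 is still up (row about 335). Last lid.

Call:
{"fn": "arm_command", "kwargs": {"rows": [{"tx": 0,"ty": 0.2,"tz": 0,"ax": 0,"ay": 0,"az": 0},{"tx": 0,"ty": 0,"tz": 0,"ax": 0,"ay": 0,"az": 0},{"tx": 0,"ty": 0.15,"tz": -0.3,"ax": 0,"ay": 0,"az": 0},{"tx": 0,"ty": 0.3,"tz": 0,"ax": 0,"ay": 0,"az": 0},{"tx": 0,"ty": 0.3,"tz": 0.1,"ax": 0,"ay": 0,"az": 0},{"tx": 0,"ty": 0.3,"tz": 0.1,"ax": 0,"ay": 0,"az": 0},{"tx": 0,"ty": 0.25,"tz": 0.1,"ax": 0,"ay": 0,"az": 0},{"tx": 0,"ty": 0.1,"tz": 0,"ax": 0,"ay": 0,"az": 0}]}}

```text
time_s: 12.05
tool_pos: [0.5438, -0.2777, 0.047]
eef_rot: [-3.14, 0.03, -0.013]
ft_force: [-0.7, -0.2, -0.1]
opening: 0.008
```

```bash
python3 to.py .544 -.28 .0465;python3 look.py pics/c5.png
```

```text
t 12.05 pos [ 0.5438 -0.2777  0.047 ] open 0.008 F [-0.7 -0.2 -0.1] q [ 0.76  0.64 -0.51  1.77  0.4   0.83  0.05]
shift shares total [0.01 0.08 0.02] turn shares [-0.001 -0.004  0.003]
```

View pics/c5.png

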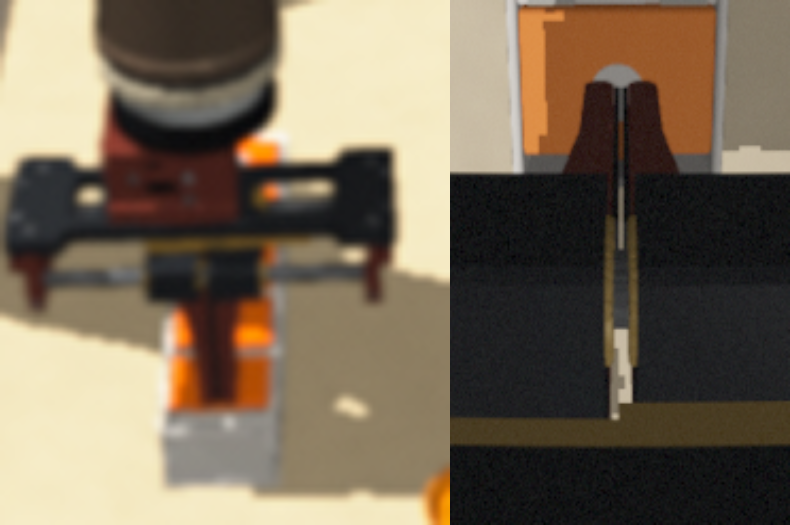

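Call:
{"fn": "arm_command", "kwargs": {"rows": [{"tx": 0,"ty": 0.05,"tz": 0.03,"ax": 0,"ay": 0,"az": 0},{"tx": 0,"ty": 0,"tz": 0,"ax": 0,"ay": 0,"az": 0},{"tx": 0,"ty": 0,"tz": -0.5,"ax": 0,"ay": 0,"az": 0},{"tx": 0,"ty": 0,"tz": -1,"ax": 0,"ay": 0,"az": 0},{"tx": 0,"ty": 0,"tz": -1,"ax": 0,"ay": 0,"az": 0},{"tx": 0,"ty": 0,"tz": -1,"ax": 0,"ay": 0,"az": 0},{"tx": 0,"ty": 0,"tz": -1,"ax": 0,"ay": 0,"az": 0},{"tx": 0,"ty": 0,"tz": -1,"ax": 0,"ay": 0,"az": 0}]}}

```text
time_s: 13.15
tool_pos: [0.5422, -0.2767, 0.2199]
eef_rot: [-3.139, 0.024, -0.012]
ft_force: [-0.6, -0.1, -0.6]
opening: 0.006
```

Call:
{"fn": "arm_command", "kwargs": {"rows": [{"tx": -1,"ty": 0,"tz": -0.5,"ax": 0,"ay": 0,"az": 0},{"tx": -1,"ty": 0,"tz": -0.5,"ax": 0,"ay": 0,"az": 0},{"tx": -0.8,"ty": 0,"tz": 0,"ax": 0,"ay": 0,"az": 0},{"tx": -0.5,"ty": 0,"tz": 0,"ax": 0,"ay": 0,"az": 0},{"tx": 0,"ty": 0,"tz": 0,"ax": 0,"ay": 0,"az": 0}]}}

```text
time_s: 13.78
tool_pos: [0.4425, -0.274, 0.2577]
eef_rot: [3.138, -0.019, 0.026]
ft_force: [0.2, 0.3, -0.1]
opening: 0.004
```

```bash
python3 to.py .544 -.28 .0465; python3 - <<'E'
from plant import *
from h import *
a=camera('side')['pixels'][180:285,215:305,::-1];a=cv2.resize(a,None,fx=4,fy=4,interpolation=cv2.INTER_CUBIC)
b=camera('wrist')['pixels'][20:300,250:450,::-1];b=cv2.resize(b,(300,420))
cv2.imwrite('pics/c6.png',np.hstack([a,b]))
cv2.imwrite('pics/s6.png',camera('side')['pixels'][:,:,::-1])
cv2.imwrite('pics/w6.png',camera('wrist')['pixels'][:,:,::-1])
E
```

```text
t 13.775 pos [ 0.4425 -0.274   0.2577] open 0.004 F [ 0.2  0.3 -0.1] q [ 0.98  0.25 -0.62  1.78  0.16  1.14  0.3 ]
shift shares total [3.27 0.13 7.1 ] turn shares [ 0.002 -0.008  0.006]
```

View pics/c6.png

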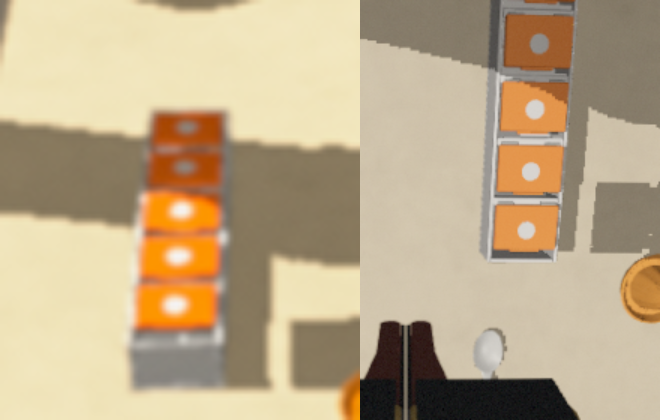

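View pics/w6.png

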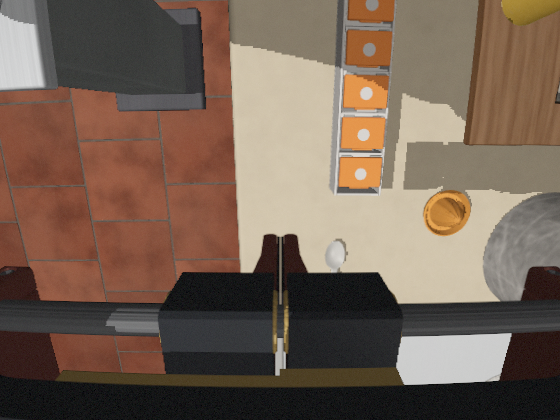

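All five look flat. Lid 5's last pass was force-free, so I'll do one light touch on it to confirm it is seated and check the tip height.

Call:
{"fn": "arm_command", "kwargs": {"rows": [{"tx": 0.9,"ty": 0,"tz": 0.2,"ax": 0,"ay": -0.003,"az": 0.003},{"tx": 0.9,"ty": 0,"tz": 0.3,"ax": 0,"ay": -0.003,"az": 0.003},{"tx": 0.9,"ty": 0,"tz": 0.6,"ax": 0,"ay": 0,"az": 0},{"tx": 0.5,"ty": 0,"tz": 0.9,"ax": 0,"ay": 0,"az": 0},{"tx": 0,"ty": 0,"tz": 0.9,"ax": 0,"ay": 0,"az": 0},{"tx": 0,"ty": 0,"tz": 0.9,"ax": 0,"ay": 0,"az": 0},{"tx": 0,"ty": 0,"tz": 0.9,"ax": 0,"ay": 0,"az": 0},{"tx": 0,"ty": 0,"tz": 0,"ax": 0,"ay": 0,"az": 0}]}}

```text
time_s: 14.98
tool_pos: [0.5492, -0.2722, 0.1079]
eef_rot: [-3.137, 0.031, -0.003]
ft_force: [0.5, -0.4, 1.3]
opening: 0.003
```

```bash
python3 to.py .543 -.278 .052
```

```text
t 14.975 pos [ 0.5492 -0.2722  0.1079] open 0.003 F [ 0.5 -0.4  1.3] q [ 0.78  0.57 -0.56  1.71  0.35  0.96  0.07]
shift shares total [-0.21  0.21  1.86] turn shares [-0.002 -0.001  0.003]
```

Call:
{"fn": "arm_command", "kwargs": {"rows": [{"tx": -0.1,"ty": 0.1,"tz": 0.6,"ax": 0,"ay": 0,"az": 0},{"tx": -0.1,"ty": 0.1,"tz": 0.6,"ax": 0,"ay": 0,"az": 0},{"tx": 0,"ty": 0,"tz": 0.4,"ax": 0,"ay": 0,"az": 0},{"tx": 0,"ty": 0,"tz": 0.1,"ax": 0,"ay": 0,"az": 0},{"tx": 0,"ty": 0,"tz": 0,"ax": 0,"ay": 0,"az": 0}]}}

```text
time_s: 15.6
tool_pos: [0.5444, -0.2787, 0.0553]
eef_rot: [-3.138, 0.031, -0.006]
ft_force: [0.2, -0.6, -0.2]
opening: 0.004
```

```bash
python3 to.py .543 -.278 .046
```

```text
t 15.6 pos [ 0.5444 -0.2787  0.0553] open 0.004 F [ 0.2 -0.6 -0.2] q [ 0.77  0.63 -0.53  1.76  0.4   0.86  0.05]
shift shares total [-0.05 -0.02  0.31] turn shares [-0.002 -0.002  0.003]
```

Call:
{"fn": "arm_command", "kwargs": {"rows": [{"tx": 0,"ty": 0,"tz": 0.2,"ax": 0,"ay": 0,"az": 0},{"tx": 0,"ty": 0,"tz": 0.07,"ax": 0,"ay": 0,"az": 0},{"tx": 0,"ty": 0,"tz": 0.04,"ax": 0,"ay": 0,"az": 0}]}}

```text
time_s: 15.98
tool_pos: [0.5453, -0.2788, 0.0466]
eef_rot: [-3.138, 0.031, -0.009]
ft_force: [-0.3, -0.5, 1.4]
opening: 0.005
```

Call:
{"fn": "arm_command", "kwargs": {"rows": [{"tx": 0,"ty": 0,"tz": 0.03,"ax": 0,"ay": 0,"az": 0}]}}

```text
time_s: 16.1
tool_pos: [0.5454, -0.2789, 0.0463]
eef_rot: [-3.139, 0.031, -0.01]
ft_force: [-3.5, 0.4, 9.0]
opening: 0.007
```

Firm contact came at z = 0.0463 (9 N), so lid 5 is seated and the tip height is true to within about 0.5 mm. Retreating.

Call:
{"fn": "arm_command", "kwargs": {"rows": [{"tx": 0,"ty": 0,"tz": -0.3,"ax": 0,"ay": 0,"az": 0},{"tx": 0,"ty": 0,"tz": -1,"ax": 0,"ay": 0,"az": 0},{"tx": 0,"ty": 0,"tz": -1,"ax": 0,"ay": 0,"az": 0},{"tx": 0,"ty": 0,"tz": -1,"ax": 0,"ay": 0,"az": 0},{"tx": 0,"ty": 0,"tz": -1,"ax": 0,"ay": 0,"az": 0},{"tx": -0.5,"ty": 0,"tz": -1,"ax": 0,"ay": 0,"az": 0},{"tx": -1,"ty": 0,"tz": -0.5,"ax": 0,"ay": 0,"az": 0},{"tx": -1,"ty": 0,"tz": 0,"ax": 0,"ay": 0,"az": 0}]}}

```text
time_s: 17.1
tool_pos: [0.4701, -0.2765, 0.2292]
eef_rot: [-3.139, 0.025, -0.016]
ft_force: [0.4, 0.3, -0.1]
opening: 0.004
```

Call:
{"fn": "arm_command", "kwargs": {"rows": [{"tx": -0.8,"ty": 0,"tz": 0,"ax": 0,"ay": 0,"az": 0},{"tx": 0,"ty": 0,"tz": 0,"ax": 0,"ay": 0,"az": 0},{"tx": 0,"ty": 0,"tz": 0,"ax": 0,"ay": 0,"az": 0}]}}

```text
time_s: 17.48
tool_pos: [0.4447, -0.2766, 0.2313]
eef_rot: [3.141, -0.027, 0.019]
ft_force: [-0.0, -0.5, 0.0]
opening: 0.005
```

```bash
python3 to.py .544 -.28 .2; python3 - <<'E'
from plant import *
from h import *
cv2.imwrite('pics/s7.png',camera('side')['pixels'][:,:,::-1])
E
```

```text
t 17.475 pos [ 0.4447 -0.2766  0.2313] open 0.005 F [-0.  -0.5  0. ] q [ 0.99  0.29 -0.63  1.81  0.19  1.1   0.27]
shift shares total [3.3  0.05 1.08] turn shares [ 0.    -0.006  0.004]
```

View pics/s7.png

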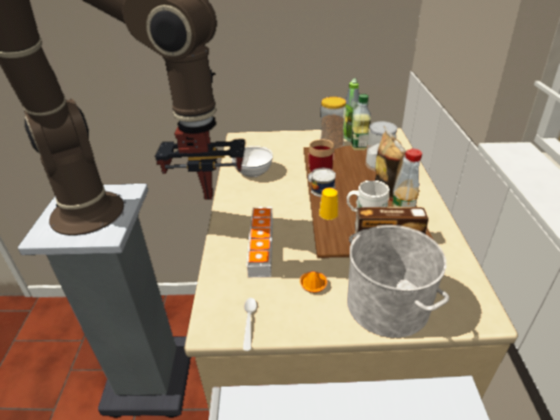

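The box is where it was (around pixel 260, 240), all the lids are flat, the bystanders haven't moved and the arm is clear.

```bash
python3 -c "
from plant import *
print(job_done())"
```

```text
the job is handed in; nothing more can be done
None
```

All five lids are shut and the job is handed in. I swept the closed fingertips from the hinge side along the row, left to right, one stroke per lid. The pictures between strokes showed the lids to the right still standing each time. I handed in after about 17.5 s of the 45 s allowed.

- **Lids:** the last pictures show all five lying flat. The tip passed over each at about z = 0.047 m. A final light press on lid 5 met firm contact at z = 0.0463 m with 9 N, so lid 5 is seated and the tip height was true to about 0.5 mm. Lids 1–4 were checked only by the tip height and the pictures, not by a press.
- **Box and bystanders:** the box and bystanders looked unmoved in the side view. I did not re-measure how far the box had shifted.
- **Forces:** the force readings at the end of each stroke were no more than about 1 N. The 9 N press was the highest I saw.
- **Robot:** the arm was clear of everything at hand-in.
- **Disagreement:** the first fit of the box from the fixed cameras was about 4 mm off in y compared with the wrist camera. I used the wrist value.

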